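# Seat the bag-base board and snap its toggle clamp shut

## Robot

A 7-joint arm with a two-finger parallel gripper is mounted at the origin on the work surface. World frame = base frame: x ahead of the robot, y to its left, z up, the work surface at z = 0. Lengths are in m, angles in rad, forces in N, time in s.
With the tool pointing down it reaches from about 0.35 to 0.775 m from the base axis. Payload 3.1 kg.
Tool frame: the origin (TCP) lies between the finger pads; the fingertips stand 17 mm ahead of it and the grasp point (between the pads) lies 2 mm behind it (arm.tip_reach is the distance from the TCP to the fingertips, in m); z points along the fingers, y is the line along which they close (so a half turn about z gives the same grasp; the last joint's range is limited). The gripper opens to 85 mm and grips with 20 to 120 N. Pads are 22 mm wide; open, the fingers measure 114 mm over their backs; the gripper's body (76 mm by 85 mm) begins 54 mm behind the grasp point. The pads swing forward as they close: fully open they stand 13 mm farther back than shut.
Start: joints at [1.294, 0.311, 0.014, 1.512, -0.004, 1.319, -0.027], TCP at [0.128, -0.535, 0.213] pointing down, gripper open.
Joint ranges: [-2.7, 2.7], [-0.3, 1.91], [-1.27, 1.3], [0.12, 2.57], [-1.44, 4.58], [0.2, 2.03], [-3.05, 3.05]. Speed limits (rad/s): [2.79, 2.79, 3.14, 3.14, 3.14, 3.14, 3.14].

## Interface

Orientations are given as a rotation vector (axis times angle).
In Python, from plant import arm gives the robot as it stands. Calls block until the motion is done:
- arm.reach(position, orientation): joint-space move of the TCP to a pose.
- arm.move_l(position, max_speed=0.15, rotation=None, contact_N=None): straight line of the TCP; rotation=None keeps the orientation; max_speed is the mean speed in m/s. With contact_N (N) it stops when the force on the tool has changed by that much, and returns True; else False.
- arm.move_joints(angles): joint-space move.
- arm.gripper_to(opening, grip_force=None): finger opening in m; grip_force is the grip in N (None keeps the last); returns when the fingers have stopped.
- arm.pause(seconds).
- arm.solve_ik(position, orientation): joint angles nearest the present ones, or None.
- arm.snapshot(name): name is "side" or "top"; returns a dict with "color" (480x640x3 uint8, blue, green, red), "intrinsics" (3x3 intrinsics, pixels), "R" (3x3) and "t" (3): a world point X has camera coordinates R X + t. Camera axes: x right, y down, z forward; pixel columns grow to the right and rows downward; lengths in m; the calibration is good to about 2 mm. A picture is of the moment at which its call begins. There is no depth.
A pose or a line that the arm cannot do raises arm.IKError and nothing moves.
- arm.sign_off(): hands the job in; it is judged then, once.
Trained networks look in a picture, given as the dict that the camera call returned (one of the last four; its "shot" number tells which), for a name from the list of things; names that differ only in an ending like _2 or _b are one class to them, and where a whole thing is asked for, a point or a joint stands for the part that bears it (a point fixed in the world has none). Each returns a list of dicts, best first, with "conf" (0 to 1); they miss things now and then, are a little off and sometimes report something else, mostly with a low value. They report only what shows in the picture. A call takes as long as a camera call. They do not tell look-alikes from the thing itself.
- arm.outline_of(thing, picture): "mask" (480x640 bool, what is visible of it) and "box" ([centre column, centre row, width, height] in pixels, round what is visible of it).
Readings, each from a call of its own:
- arm.get_time(): time.
- arm.get_q(): joint angles.
- arm.get_joint_vel(): joint speeds.
- arm.get_joint_efforts(): joint torques, N m.
- arm.get_position(): TCP position.
- arm.get_orientation(): TCP orientation.
- arm.get_force(): force on the tool from outside, world axes, zero at the start.
- arm.get_wrist_torque(): the same for the moment, N m.
- arm.get_grip_width(): finger opening in m.
- arm.get_gripper_force(): force on a finger pad.
Only numpy, scipy, OpenCV 4.12 (cv2) and the standard library are available. Lean on these libraries where they do the work, as an engineer would, in place of code of your own. Each camera call takes 0.05 s, during which the arm holds its last target. There are 200 camera calls.

## Task

Two identical clamping fixtures stand on the leatherworker's bench, and one of them has a dark wooden bag-base board lying loose in its nest. With the fingertips push that board along the nest until it sits flush against the fence at the far end, then push the upright handle of the same fixture's clamp over, past its dead point, until it snaps down into lock on the board, and let go. Nothing is to be picked up; leave the empty fixture's clamp open and do not disturb the other things on the bench.

Things in the scene. Friction and masses are not known exactly. Their poses are not given: they have to be found in the camera images.
- jigA: the fixture that holds the board, screwed to the bench, left or right of the empty jigB, turned up to 0.3 rad: plywood plate 12 mm thick (x -110..85, y -115..75 mm; origin on its underside, z up). Nest: channel along x between two rails (inner faces y = -102 and -18 mm, tops z = 20 mm), open at its near (-x) end, closed by the fence at its far end. The clamp stands on the +y side of the nest.
- board: dark wooden bag-base board, 100 (x) x 80 x 12 mm, about 0.12 kg, loose, flat on the plate in jigA's nest, axes near the jig's; origin at the centre of its underside. It starts 15 to 40 mm short of the fence; flush with it, its origin is at x = 10, y = -60 (2 mm play each side), z = 12 mm in jigA's frame.
- fenceA (a point): middle of the near face of jigA's fence (aluminium bar, 100 mm wide, 20 mm thick, top 34 mm above the bench), at bench height + 18 mm: x = 60, y = -60, z = 18 mm in jigA's frame.
- pivotA (a point): axis of jigA's clamp handle, at x = 30, y = 30, z = 50 mm in jigA's frame; the axis runs along the jig's x and the handle swings in the plane jig x = 30 mm. The steel bracket around it is 32 mm wide (x), its top 58 mm above the bench.
- handleA_tip (a point): point on the centre line of jigA's handle, 105 mm from pivotA (the rounded end is 9 mm further). The handle has a round black rubber grip, 18 mm thick, from 41 to 114 mm from the pivot.
- handleA (a joint): jigA's handle angle, rad. 0 = open, upright at its stop; grows as it tips towards the jig's +y, away from the nest; 1.45 = locked at its stop, 0.12 rad above level. Over-centre spring, dead point about 0.95: before it the handle springs back to 0, beyond it snaps to 1.45 by itself and stays. The push at the grip is about 8 N at first, falling to none at the dead point.
- footA (a point): underside of the rubber foot (16 mm wide) of jigA's steel clamp arm. The arm starts at pivotA, points to the jig's -y over the nest and is 83 mm long; open, it is raised 0.7 rad (foot about 80 mm above the bench); as the handle goes over it comes down, and the foot lands on the board at jig x = 30, y = -45 mm.
- jigB: the empty fixture, the same in every size as jigA, with its own open clamp; not to be used.
- handleB (a joint): handle angle of the empty fixture's clamp: 0 = open and upright, 1.45 = locked; to be left open.
- spool: wooden thread spool, 34 mm wide, 38 mm tall, standing on the plate of the fixture that holds the board; loose bystander, origin at the centre of its underside.
- tin: brass rivet tin, 36 mm wide, 30 mm tall, standing on the plate of the empty fixture; loose bystander, origin at the centre of its underside.
- burnisher: turned dark wooden handle with a brass cap, 38 mm wide, 126 mm tall, standing beyond the fixtures; loose bystander, origin at the centre of its underside.
- gluejar: white glue jar with a steel cap, 56 mm wide, 75 mm tall, beyond the fixtures; loose bystander, origin at the centre of its underside.
- tape: roll of green tape lying flat, 90 mm wide, 24 mm tall, to the right of the fixtures; loose bystander, origin at the centre of its underside.
- mallet: hammer with a wooden handle lying to the left of the fixtures, about 45 mm tall; loose bystander.
- wax: pale block of wax, 60 x 35 x 22 mm, to the right of the fixtures; loose bystander, origin at the centre of its underside.
Mind the look-alikes: they are no part of the job. What is shaped like the board but turquoise is not meant.

How it is judged:
By the outcome, as a careful person would: the job done as asked, in the order asked, and still so for the second after the job is handed in, with the robot touching nothing.
It also fails if it takes over 51 s, if anything falls off the work surface, if the arm or the gripper's body presses on something with over 40 N, if the wrist force passes 120 N, or if a joint passes its speed limit or range.

## Working session

There is one attempt and no reset: what is moved stays moved. The work goes in short steps, each a Python script; the robot and the scene stay as the last script left them, time stands still between calls to the robot, and variables do not carry over. Pictures are saved under pics/ and viewed, at most 10 in all, crops included, and the job is handed in when it is done.

```bash
ls; mkdir -p pics
cat > h.py <<'E'
import numpy as np, cv2, pickle
from plant import arm
E
python3 - <<'E'
from h import *
P={}
for n in ("side","top"):
    s=arm.snapshot(n); cv2.imwrite(f"pics/{n}0.png",s["color"]); 
    out={}
    for th in ("jigA","board","fenceA","pivotA","handleA_tip","handleA","footA","spool","tin","jigB"):
        try: r=arm.outline_of(th,s)
        except Exception as e: print(th,e); continue
        out[th]=r
        print(n,th,[(round(d["conf"],2),np.round(d["box"]).astype(int).tolist()) for d in r[:4]])
    P[n]=(s,out)
    print(np.round(s["R"],3).tolist(),np.round(s["t"],3),np.round(s["intrinsics"],1).tolist())
pickle.dump(P,open("p0.pkl","wb"))
print(arm.get_time(),arm.get_orientation(),arm.get_grip_width())
E
```

```text
pics
side jigA [(0.63, [295, 229, 87, 94])]
side board [(0.94, [300, 248, 44, 26]), (0.77, [220, 270, 47, 35]), (0.75, [361, 208, 40, 27])]
side fenceA [(0.62, [294, 227, 88, 97]), (0.2, [302, 195, 7, 32])]
side pivotA [(0.61, [295, 229, 84, 94]), (0.33, [351, 342, 114, 130])]
side handleA_tip [(0.48, [301, 196, 4, 30])]
side handleA [(0.76, [301, 198, 11, 32])]
side footA [(0.53, [304, 214, 8, 11]), (0.21, [363, 300, 11, 38])]
side spool [(0.57, [262, 225, 16, 18])]
side tin [(0.72, [319, 333, 16, 20]), (0.26, [427, 443, 28, 38])]
side jigB [(0.76, [351, 344, 116, 131]), (0.41, [428, 442, 32, 40])]
[[0.917, -0.399, -0.021], [-0.268, -0.576, -0.773], [0.296, 0.714, -0.635]] [-0.508  0.263  0.935] [[453.4, 0.0, 317.4], [0.0, 453.4, 236.0], [0.0, 0.0, 1.0]]
top jigA [(0.87, [267, 263, 78, 75])]
top board [(0.8, [246, 177, 41, 46]), (0.71, [278, 265, 35, 39]), (0.66, [273, 339, 36, 39])]
top fenceA [(0.67, [353, 181, 22, 24]), (0.6, [265, 262, 82, 83])]
top pivotA [(0.79, [264, 262, 80, 81])]
top handleA_tip [(0.42, [242, 240, 12, 14])]
top handleA []
top footA [(0.6, [263, 243, 31, 10])]
top spool []
top tin [(0.47, [386, 287, 14, 12])]
top jigB [(0.87, [406, 278, 81, 84]), (0.75, [265, 264, 77, 82])]
[[0.014, -1.0, 0.001], [-0.983, -0.014, -0.182], [0.182, 0.001, -0.983]] [-0.007  0.592  1.422] [[555.1, 0.0, 325.3], [0.0, 555.1, 245.4], [0.0, 0.0, 1.0]]
1.1 [3.11993474e+00 3.68095364e-01 3.16728468e-05] 0.08513275027732996
```

Run:
```python
import cv2
a=cv2.imread("pics/side0.png"); b=cv2.imread("pics/top0.png")
cv2.imwrite("pics/sidec.png",cv2.resize(a[150:430,190:490],None,fx=2.6,fy=2.1*1.0 if 0 else 2.1,interpolation=cv2.INTER_CUBIC) if 0 else cv2.resize(a[170:390,200:480],None,fx=2.7,fy=2.7,interpolation=cv2.INTER_CUBIC))
cv2.imwrite("pics/topc.png",cv2.resize(b[130:370,200:470],None,fx=2.5,fy=2.5,interpolation=cv2.INTER_CUBIC))
```

```text
(no output)
```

View pics/sidec.png

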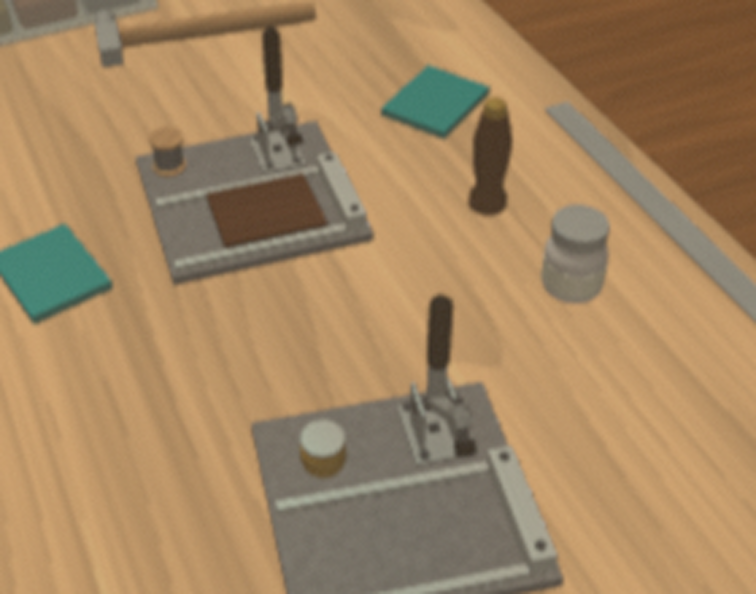

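View pics/topc.png

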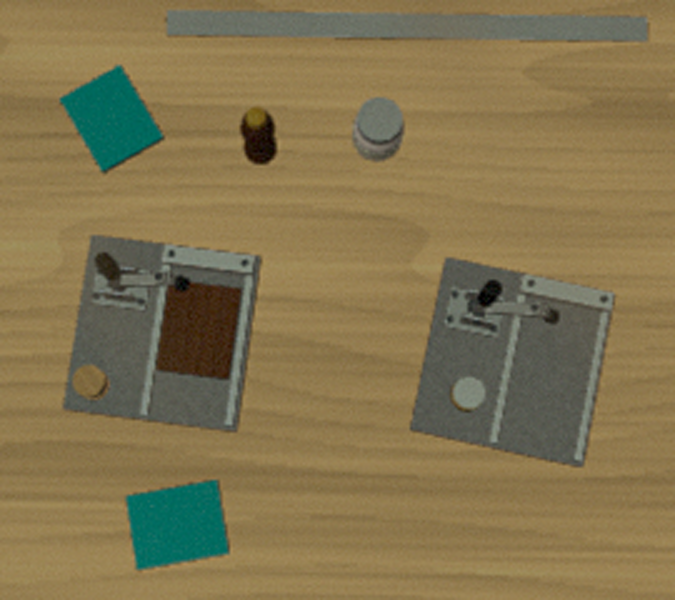

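View pics/top0.png

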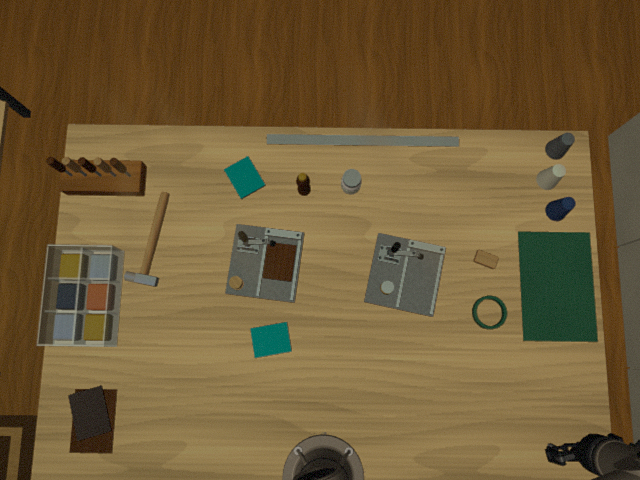

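The left fixture at top px (266,263), side (295,229), holds the dark brown board (top 278,262). The right fixture (top 405,275) is empty with the tin on it, so it is jigB. The two turquoise boards at top (246,177) and (271,340) are look-alikes lying on the bench. jigA is therefore the left one. Next I fit its pose from the plate corners in both views and check it with an overlay.

```bash
cat >> h.py <<'E'
from scipy.optimize import least_squares
def proj(s,X):
    c=np.atleast_2d(X)@s["R"].T+s["t"]; u=c@s["intrinsics"].T; return u[:,:2]/u[:,2:]
def jig2w(p,X):   # p = x,y,yaw,z
    c,s=np.cos(p[2]),np.sin(p[2]); X=np.atleast_2d(X)/1000.
    return X@np.array([[c,-s,0],[s,c,0],[0,0,1]]).T+[p[0],p[1],p[3]]
E
python3 - <<'E'
from h import *
P=pickle.load(open("p0.pkl","rb")); T=P["top"][0]; S=P["side"][0]
C=np.array([[85,75,12],[85,-115,12],[-110,-115,12],[-110,75,12.]])
tp=np.array([[92,236],[261,255],[237,431],[64,408]])/2.5+[200,130]
sp=np.array([[318,122],[371,233],[176,273],[137,156]])/2.7+[200,170]
def fit(obs,free):
    f=lambda p:np.concatenate([(proj(s,jig2w(np.r_[p,[0]*(4-len(p))],C))-o).ravel() for s,o in obs])
    r=least_squares(f,[.5,.14,0]+[0]*free,loss="soft_l1"); return r.x,f(r.x)
for nm,obs,fr in (("top",[(T,tp)],0),("side",[(S,sp)],0),("both",[(T,tp),(S,sp)],0),("both+z",[(T,tp),(S,sp)],1)):
    x,r=fit(obs,fr); print(nm,np.round(x,4),np.round(r,1).tolist())
    if nm=="both": p=np.r_[x,0]
np.save("p.npy",p)
print("fence,pivot,tip",np.round(jig2w(p,[[60,-60,18],[30,30,50],[30,30,155]]),4).tolist())
# board top-near corners from the top crop, z=24
inv=lambda u:least_squares(lambda q:(proj(T,[[q[0],q[1],.024]])[0]-u),[.5,.1]).x
R=np.array([[np.cos(p[2]),-np.sin(p[2])],[np.sin(p[2]),np.cos(p[2])]])
for u in ([155,372],[229,380],[240,287],[168,280]): print("board corner jig mm",np.round((inv(np.array(u)/2.5+[200,130])-p[:2])@R*1000,1))
L=[[[85,75,12],[85,-115,12],[-110,-115,12],[-110,75,12],[85,75,12]],[[60,-10,34],[60,-110,34],[80,-110,34],[80,-10,34],[60,-10,34]],
 [[-110,-102,20],[60,-102,20]],[[-110,-18,20],[60,-18,20]],[[30,30,50],[30,30,164]],[[30,30,50],[30,30-83*np.cos(.7),50+83*np.sin(.7)]]]
ims=[]
for s,(x0,y0) in ((T,(215,210)),(S,(240,170))):
    k=6 if s is T else 6; im=cv2.resize(s["color"][y0:y0+98,x0:x0+66 if 0 else x0+ (95 if s is T else 105)],None,fx=4,fy=4,interpolation=cv2.INTER_CUBIC)
    for l in L:
        q=((proj(s,jig2w(p,np.array(l,float)))-[x0,y0]+.5)*4).astype(int); cv2.polylines(im,[q],False,(0,255,255),1)
    ims.append(im)
cv2.imwrite("pics/ov.png",np.hstack([ims[0],ims[1]]))
E
```

```text
top [ 0.5648  0.1816 -0.1121] [-0.4, -0.8, 0.4, 0.0, 0.4, 0.1, -0.3, 0.5]
side [ 0.5679  0.1784 -0.1196] [0.1, -1.2, 1.9, -0.0, -1.1, 1.5, -0.3, -0.7]
both [ 0.5662  0.1807 -0.1183] [0.2, -1.5, 0.8, -0.2, 0.4, -0.1, -0.2, -0.2, -0.8, -1.5, 0.9, -0.4, -2.0, 1.2, -1.2, -0.9]
both+z [ 0.567   0.1821 -0.1169 -0.0043] [-0.1, -1.4, 0.3, -0.2, 0.0, -0.4, -0.4, -0.3, -0.8, -0.7, 1.0, 0.4, -1.6, 2.0, -0.9, -0.0]
fence,pivot,tip [[0.6187, 0.114, 0.018], [0.5995, 0.2069, 0.05], [0.5995, 0.2069, 0.155]]
board corner jig mm [-60.3 -18.5]
board corner jig mm [-58.4 -98.5]
board corner jig mm [ 43.6 -95.9]
board corner jig mm [ 41.  -17.2]
```

View pics/ov.png

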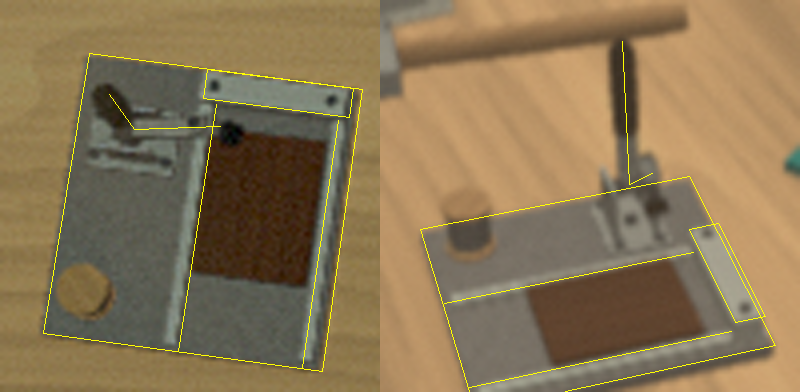

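The overlay confirms the left fixture with the brown board: board at overlay (265,210), clamp pivot near (125,127). The drawn fence sits about 1 px too far up and right in both views, so I use the top-view fit. The board is about 19 mm short of the fence. Now I push it.

```bash
cat >> h.py <<'E'
p=np.array([.5648,.1818,-.114,0])
W=lambda x,y,z: jig2w(p,[[x,y,z]])[0]
down=lambda a: np.pi*np.array([np.cos(a/2),np.sin(a/2),0])   # tool x at world yaw a, pointing down
tr=arm.tip_reach*1000
def jpos(): 
    d=(arm.get_position()-[p[0],p[1],0])*1000; c,s=np.cos(p[2]),np.sin(p[2])
    return np.round([c*d[0]+s*d[1],-s*d[0]+c*d[1],d[2]],1)
E
python3 - <<'E'
from h import *
arm.gripper_to(0.0,40)
o=down(p[2])
arm.reach([.32,-.32,.32],o)
arm.reach(W(-92,-59,250),o)
print("t",arm.get_time(),jpos(),arm.get_force())
arm.move_l(W(-92,-59,16+tr),0.12)
print("down",jpos(),arm.get_force())
for N in (6,10):
    c=arm.move_l(W(-44,-59,16+tr),0.03,contact_N=N)
    print(c,jpos(),np.round(arm.get_force(),1),arm.get_time())
s=arm.snapshot("top"); cv2.imwrite("pics/t1.png",cv2.resize(s["color"][200:320,200:340],None,fx=4,fy=4,interpolation=cv2.INTER_CUBIC))
E
```

```text
t 4.8 [-91.2 -60.7 249.9] [ 0.4991021  -0.00695633  0.02280683]
down [-91.4 -58.7  33.6] [ 0.6451815   0.02557971 -0.32973834]
False [-44.2 -59.   33. ] [ 0.   0.  -0.2] 8.5083
False [-44. -59.  33.] [-0.3 -0.2 -0.3] 8.7583
```

View pics/t1.png

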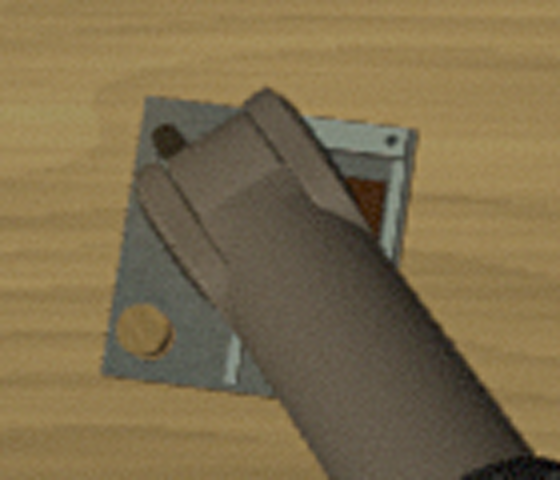

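The gripper hides most of the nest, but at crop (370,165) there is still a gap between the board's far edge and the fence. No stop force was felt, so I keep pushing.

Run:
```python
from h import *
c=arm.move_l(W(-28,-59,16+tr),0.025,contact_N=5)
print(c,jpos(),np.round(arm.get_force(),1),arm.get_time())
if c:
    x=jpos()[0]
    c=arm.move_l(W(x+4,-59,16+tr),0.02,contact_N=10)
    print(c,jpos(),np.round(arm.get_force(),1),arm.get_time())
```

```text
False [-28.2 -59.   32.9] [0.1 1.2 0.5] 9.6
```

No stop after another 16 mm, so I look from the side before going further.

Run:
```python
from h import *
s=arm.snapshot("side"); cv2.imwrite("pics/s2.png",cv2.resize(s["color"][150:290,225:365],None,fx=4.2,fy=4.2,interpolation=cv2.INTER_CUBIC))
print(arm.get_grip_width(),arm.get_force(),tr, proj(s,[arm.get_position(),arm.get_position()-[0,0,.017]])-[225,150])
```

```text
-0.0004433220131384277 [ 0.59335156 -0.61212317  0.07056066] 17.0 [[63.90230511 94.93120373]
 [64.30021462 99.93055376]]
```

View pics/s2.png

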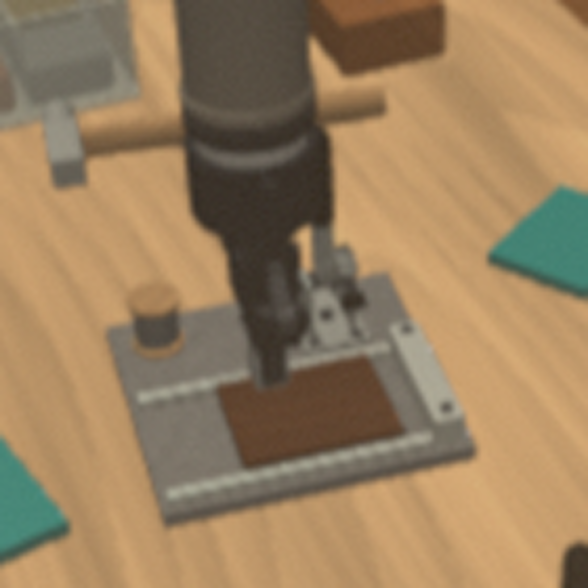

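The picture shows the fingertip at crop (270,382), above the board's rear edge. The board is still at its old pixels: crop (220,392) to (400,430). The tip has passed over the board, so it is higher or elsewhere than reported. I check this by lifting clear and zooming in with the projected tool points marked.

Run:
```python
from h import *
print(arm.get_orientation(), down(p[2]), arm.get_q().__repr__())
arm.move_l(W(-28,-59,80),0.1)
ims=[]
for n in("side","top"):
    s=arm.snapshot(n); P=arm.get_position(); q=proj(s,[P+[0,0,d] for d in(-.017,0,.056)])
    c=q[1].astype(int); x0,y0=c[0]-48,c[1]-60
    im=cv2.resize(s["color"][y0:y0+120,x0:x0+97],None,fx=4.1,fy=4.1,interpolation=cv2.INTER_CUBIC)
    for a in q: cv2.circle(im,tuple(int(v) for v in (a-[x0,y0]+.5)*4.1),4,(0,255,255),1)
    ims.append(im); print(n,x0,y0,np.round(q,1).tolist())
cv2.imwrite("pics/chk.png",np.hstack(ims)); print(jpos())
```

```text
[ 3.13647483e+00 -1.78712893e-01 -4.83445619e-04] [ 3.13649052 -0.17897383  0.        ] array([ 0.2213166 ,  0.56547031, -0.67155514,  1.73997383,  0.4123874 ,
        0.98192743, -2.29282429])
side 239 170 [[288.1, 236.2], [287.7, 230.9], [286.3, 212.9]]
top 228 206 [[277.3, 267.6], [276.7, 266.7], [274.8, 263.4]]
[-28.7 -59.5  79.2]
```

View pics/chk.png

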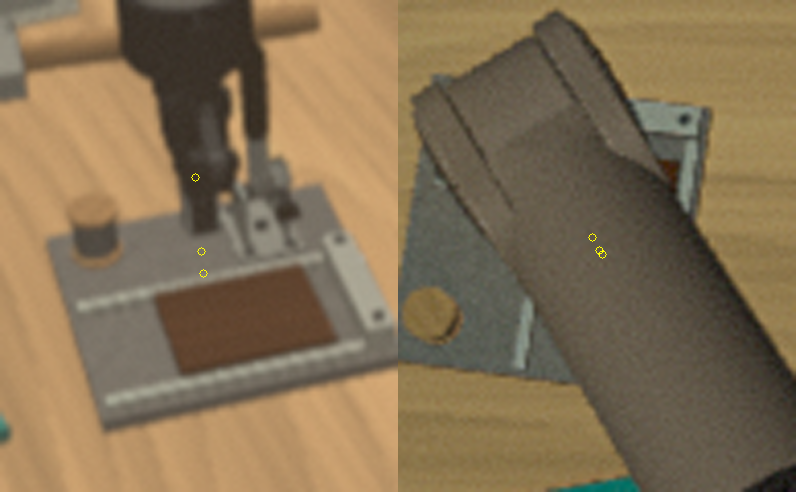

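The fingertip shows at side px (288,226.6) but its computed place is (288.1,236.2). That means the tip stands about 30 mm higher than expected, or is offset in depth. I settle which by touching the empty nest plate gently.

Run:
```python
from h import *
arm.move_l(W(-88,-59,60),0.12)
f0=arm.get_force()
c=arm.move_l(W(-88,-59,-8),0.035,contact_N=3)
print(c,jpos(),np.round(arm.get_force()-f0,2),arm.get_time())
s=arm.snapshot("side"); q=proj(s,[arm.get_position()-[0,0,.017]])[0]
im=cv2.resize(s["color"][190:290,230:350],None,fx=5,fy=5,interpolation=cv2.INTER_CUBIC); cv2.circle(im,tuple(int(v) for v in (q-[230,190]+.5)*5),4,(0,255,255),1)
cv2.imwrite("pics/touch.png",im)
```

```text
True [-88.  -59.   -6.5] [-0.82  0.06  3.91] 12.8
```

View pics/touch.png

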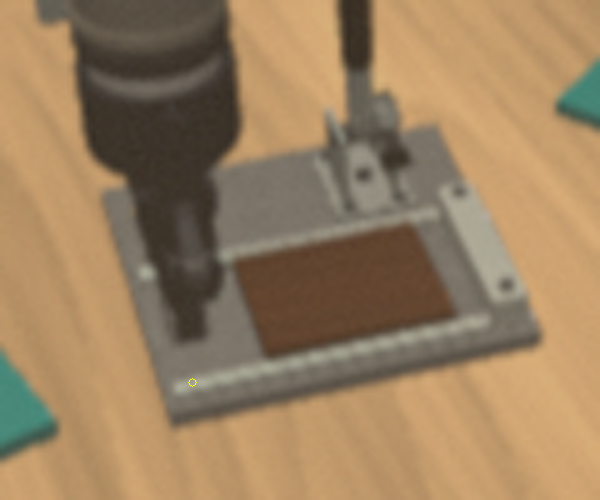

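The tip is resting on the plate (crop (190,338), mid-channel) while the reported TCP height is −6.5 mm. The fingertips therefore stand 18.5 mm above the reported TCP, and horizontal agreement is fine. I use this measured offset from here on and push again.

```bash
echo 'tr=-18.5  # measured by touch: fingertip z = TCP z - tr' >> h.py
python3 - <<'E'
from h import *
arm.move_l(W(-88,-59,16+tr),0.05)
f0=arm.get_force()
c=arm.move_l(W(-42,-59,16+tr),0.03,contact_N=5)
print(c,jpos(),np.round(arm.get_force()-f0,1),arm.get_time())
if c:
    x=jpos()[0]
    c=arm.move_l(W(x+4,-59,16+tr),0.02,contact_N=8)
    print(c,jpos(),np.round(arm.get_force()-f0,1),arm.get_time())
s=arm.snapshot("side")
cv2.imwrite("pics/push.png",cv2.resize(s["color"][190:290,230:350],None,fx=5,fy=5,interpolation=cv2.INTER_CUBIC))
E
```

```text
True [-50.9 -59.1  -3.3] [ 0.4 -0.4  1.1] 14.2667
False [-50.4 -59.2  -3.4] [-5.2  0.2  1.9] 14.6833
```

View pics/push.png

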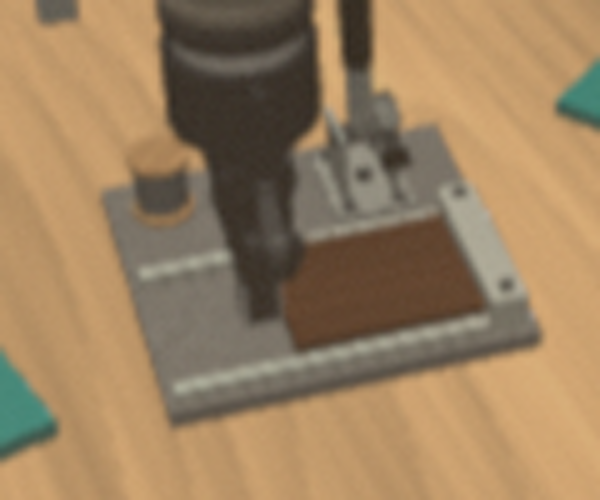

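The board's far edge now meets the fence (crop (440,215)–(485,305)). The stop came at TCP x = −51, exactly where flush is expected. Next I back off and go to the handle.

Run:
```python
from h import *
arm.move_l(W(-62,-59,16+tr),0.06)
arm.move_l(W(-62,-59,200+tr),0.2)
arm.pause(.1)
P=W(30,-6,200+tr)
sols=[(np.abs(q-arm.get_q()).max(),a) for a in (p[2]+np.pi/2,p[2]-np.pi/2) for q in [arm.solve_ik(P,down(a))] if q is not None]
print(sols); a=min(sols)[1]
arm.reach(P,down(a))
arm.move_l(W(30,-6,135+tr),0.1)
f0=arm.get_force()
c=arm.move_l(W(30,20,135+tr),0.03,contact_N=3)
y0=jpos()[1]; print(c,jpos(),np.round(arm.get_force()-f0,1),arm.get_time())
```

```text
[(np.float64(1.3682939981309987), np.float64(1.4567963267948965)), (np.float64(4.489652499764667), np.float64(-1.6847963267948967))]
True [ 29.8  13.  115.9] [-1.2  0.2 -0.7] 19.0
```

Run:
```python
from h import *
f0=arm.get_force(); r=85
for th in (.15,.3,.45,.6,.75,.9,1.0,1.1,1.2):
    y=30+r*np.sin(th)-9*np.cos(th)-11+2; z=50+r*np.cos(th)+9*np.sin(th)
    arm.move_l(W(30,y,z+tr),0.07)
    print(th,jpos(),np.round(arm.get_force()-f0,1),round(arm.get_time(),2))
arm.pause(.2); print(np.round(arm.get_force(),1))
s=arm.snapshot("side")
cv2.imwrite("pics/hand.png",cv2.resize(s["color"][170:280,230:350],None,fx=5,fy=5,interpolation=cv2.INTER_CUBIC))
```

```text
0.15 [ 29.9  20.4 115.9] [-1.9 -6.7  3.9] 19.32
0.3 [ 30.7  33.2 114.6] [-0.2 -7.1  3.7] 19.66
0.45 [ 31.1  46.7 111.5] [-0.6 -6.7  3.3] 19.99
0.6 [ 31.1  59.7 106.4] [ 1.2 -6.   2.6] 20.32
0.75 [29.9 72.4 99.6] [ 1.  -3.3  2. ] 20.66
0.9 [28.7 83.8 91. ] [ 0.3 -0.2  0.8] 20.99
1.0 [29.4 88.3 84.5] [-0.1 -0.   0. ] 21.27
1.1 [29.5 92.8 77.4] [-0.   0.3  0.9] 21.54
1.2 [29.5 97.  70. ] [0.4 0.2 1. ] 21.82
[-0.3  0.4 -0.4]
```

View pics/hand.png

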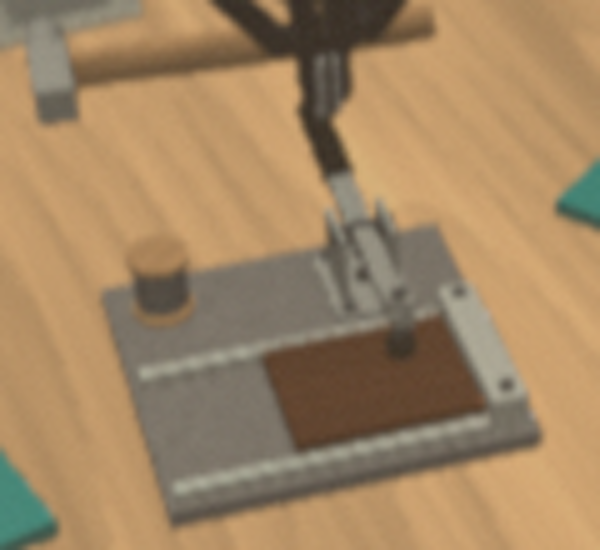

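The clamp is over and its foot rests on the board at crop (400,350), with the board against the fence. I lift clear and check the handle angle and the board numerically.

Run:
```python
from h import *
arm.move_l(W(30,90,230+tr),0.2)
arm.reach(W(-150,-120,280+tr),arm.get_orientation())
arm.pause(.5)
P=pickle.load(open("p0.pkl","rb"))
for n in("side","top"):
    s=arm.snapshot(n)
    th=1.45; tip=W(30,30+105*np.sin(th),50+105*np.cos(th))
    print(n,"locked tip at",np.round(proj(s,[tip]),0).tolist(),"flush board c",np.round(proj(s,[W(10,-60,24)]),1).tolist())
    for k in("handleA_tip","handleA","board","spool"):
        print(k,[(round(d["conf"],2),np.round(d["box"]).astype(int).tolist()) for d in arm.outline_of(k,s)[:4]])
print(arm.get_time(),arm.get_force(),arm.get_joint_vel().max())
```

```text
side locked tip at [[291.0, 191.0]] flush board c [[303.5, 244.8]]
handleA_tip [(0.57, [298, 201, 12, 20])]
handleA [(0.54, [295, 203, 15, 27])]
board [(0.81, [360, 208, 42, 29]), (0.72, [305, 245, 42, 28]), (0.64, [219, 270, 46, 37]), (0.37, [263, 226, 15, 17])]
spool [(0.5, [262, 225, 18, 17])]
top locked tip at [[208.0, 237.0]] flush board c [[280.7, 255.6]]
handleA_tip [(0.51, [227, 240, 41, 14]), (0.45, [352, 181, 20, 27]), (0.3, [254, 261, 97, 70])]
handleA [(0.7, [225, 239, 36, 12])]
board [(0.84, [280, 255, 34, 33]), (0.58, [247, 177, 42, 41])]
spool []
25.0083 [-0.64321711  0.847462   -0.48865121] 0.0005558546341549716
```

```bash
python3 -c "
from plant import arm
print(arm.sign_off())"
```

```text
the job is handed in; nothing more can be done
None
```

I pushed the dark board flush against the far fence, snapped the same fixture's clamp into lock on it, let go, and handed the job in at about 25 s; a first push passed over the board without touching it, because the fingertips stood about 35 mm higher than the tool frame said.

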